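# Load a plate into the drill jig

## Robot

A 6-joint arm with a two-finger parallel gripper is mounted at the origin on the work surface. World frame = base frame: x ahead of the robot, y to its left, z up, the work surface at z = 0. Lengths are in mm, angles in rad, forces in N, time in s.
With the tool pointing down it reaches from about 300 to 775 mm from the base axis. Payload 14.6 kg.
Tool frame: the origin (TCP) lies on the centre line of the jaws, within the pads' length; the fingertips stand 19 mm ahead of it and the grasp point (between the pads) is the TCP (bot.tip_reach is the distance from the TCP to the fingertips, in mm); y points along the fingers, x is the direction in which the jaws open and shut, and the axes are right-handed (so a half turn about y gives the same grasp; the last joint's range is limited). The gripper opens to 85 mm and grips with 20 to 120 N. Pads are 22 mm wide; open, the fingers measure 114 mm over their backs; the gripper's body (76 mm by 85 mm) begins 54 mm behind the grasp point. The pads swing forward as they close: fully open they stand 13 mm farther back than shut.
Start: joints at [-1.39, 0.3, 1.521, -0, 1.321, -0.067], TCP at [134.893, -533.192, 250.281] pointing down, gripper open.
Joint ranges: [-3.03, 3.03], [-0.79, 2.21], [0.23, 2.52], [-1.04, 4.18], [0, 3.07], [-2.55, 2.55]. Speed limits (rad/s): [2.22, 2.22, 2.57, 3.14, 3.14, 3.14].

## Interface

Orientations are given as a unit quaternion [w, x, y, z].
In Python, from rig import bot gives the robot as it stands. Calls block until the motion is done:
- bot.move_to(position, orientation): joint-space move of the TCP to a pose.
- bot.servo_line(position, attitude=None, speed=150, until_force=None): straight line of the TCP; attitude=None keeps the orientation; speed is the mean speed in mm/s. With until_force (N) it stops when the force on the tool has changed by that much, and returns True; else False.
- bot.move_joints(angles): joint-space move.
- bot.move_gripper(opening, grip_force=None): finger opening in mm; grip_force is the grip in N (None keeps the last); returns when the fingers have stopped.
- bot.dwell(seconds).
- bot.ik(position, orientation): joint angles nearest the present ones, or None.
- bot.read_state(): the state.
- bot.read_camera(name): name is "side" or "top"; returns a dict with "image" (384x512x3 uint8, blue, green, red), "depth" (384x512 float32, mm along the optical axis (not along the pixel's ray), 0 where there is no reading), "fovy" (degrees; the focal length in pixels is half the picture's height over the tangent of half this angle, whatever the lens; pixels are square), "cx", "cy" (the principal point, pixels), "eye" and "attitude" of the camera in the world. Camera axes: x right, y down, z forward; pixel columns grow to the right and rows downward; lengths in mm; the calibration is good to about 2 mm. A picture is of the moment at which its call begins.
A pose or a line that the arm cannot do raises bot.MotionError and nothing moves.
- bot.finish_job(): hands the job in, once; it reports no verdict.
The state is a dict: "clock": time; "joint_positions": joint angles; "qvel": joint speeds; "effort": joint torques, N m; "ee_pos": TCP position; "tool_rot": TCP orientation; "ft_force": force on the tool from outside, world axes, zero at the start; "moment": the same for the moment, N m; "grip_width": finger opening in mm.
Only numpy, scipy, OpenCV 4.12 (cv2) and the standard library are available. Lean on these libraries where they do the work, as an engineer would, in place of code of your own. Each camera call takes 0.05 s, during which the arm holds its last target.

## Task

Load the undrilled aluminium plate into the drill jig ready for drilling: lay it on the rail in front of the blue bush plate and slide it lengthwise under the bush plate until its end sits fully home against the end stop. Then push the green toggle clamp's handle right down so that the rubber pad holds the plate. Leave the finished plate with the two holes and everything else on the bench where it is.

Things in the scene. Friction and masses are not known exactly. Their poses are not given: they have to be found in the camera images.
- blank_center (a point): centre of the loose undrilled plate: bare aluminium bar with no holes, 190 mm long (its x axis) x 56 mm wide (y) x 12 mm thick (z), about 0.35 kg, lying flat on the bench to the left or the right of the jig. Both ends are alike, so either may go in first
- jig: drill jig bolted to the bench; origin under its base, x = loading direction (away from the robot), y left, z up. In its frame, mm: grey base 12 thick, x -165 to 115, y +-65, with an ear under the clamp (x -75 to 5, y to 116). On it a dark steel bed rail, y +-20, x -154 to 74, top at z 20: the plate rests on it and overhangs 8 each side
- jig_mouth (a point): middle of the slot's entrance below the front edge of the blue bush plate (jig x -10, z 26 mm), axes as the jig's. Bush plate, in the jig's frame, mm: x -10 to 60, y +-60, underside z 35.5, top 47.5 (two brass bushes to 53). The slot over the rail is 15.5 high and, between side blocks, 59 wide. In front of it flared guides, z to 31, about 70 apart at x -40
- jig_home (a point): where the plate's centre is when it lies on the rail with its end on the stop (jig x -17, y 0, z 26 mm), axes as the jig's. The flat end stop, 60 mm wide, faces the robot at jig x 78 mm, top at z 42, beyond the bush plate. The plate's near end is then at jig x -112, so 102 mm of it stays outside the bush plate
- clamp_handle (a joint): toggle clamp on the jig's left side, handle angle in rad: 0 closed (handle level, pointing to jig +y); 1.05 to 1.25 at the start (handle steep, its end about 180 mm up; arm upright). Axis along jig x at jig x -35, y 88, z 54 mm, bracket x -50 to -15, y 52 to 109. Push it outwards and down to close; about 0.5 N m moves it, it stays where left, end stop at -0.02. The 60 mm arm swings down across the plate
- handle_grip (a point): middle of the clamp's green grip, 85 mm out from the handle's pivot; the grip is 85 mm long (its y axis, pointing away from the pivot), 17 mm wide (x), 14 mm thick (z, its upper side when closed)
- clamp_pad: black rubber pad, 17 mm across, 11 mm high, on the spindle under the end of the clamp arm, sprung by up to 5 mm; origin at the centre of its foot. With the clamp closed it presses with about 3 N on a plate below it at jig x -35, y 8 mm. Open, the arm stands up to about z 120 mm in the jig's frame with the pad towards the plate's side; the bracket reaches z 62 mm
- drilled: finished plate, same size as the blank (190 x 56 x 12 mm) but with two 16 mm holes side by side; origin under its centre, x along its length. Bystander
- tape: black roll of tape lying flat, 76 mm across, 24 mm high; origin under its centre. Bystander
- coupling: brass pipe coupling standing up, 52 mm across, 46 mm high; origin under its centre. Bystander
- footvalve: red tube 210 mm long with two black square collars (44 mm), lying beyond the jig; origin under its middle, x along it. Bystander
- offcut: wooden block 120 x 60 x 40 mm; origin under its centre. Bystander
- wirecoil: flat steel wire ring, 170 mm across, 10 mm high; origin under its centre. Bystander
- oiler: white oil bottle with a yellow cap, 56 mm across, 150 mm high, standing; origin under its centre. Bystander
- handdrill: grey hand drill lying on its side, about 270 x 180 mm, 68 mm high; origin under its motor housing. Bystander
Not all that is in view belongs to the job. Leave any pink look-alike of the part that bears blank_center alone.

How it is judged (in metres and radians):
On the way:
1. the blank is home: flat on the rail under the bush plate, its end on the stop, with the clamp still open (handle above 0.6 rad) (x of blank_center in the frame of jig_home between -0.003 and 0.003 m and y of blank_center in the frame of jig_home between -0.004 and 0.004 m and z of blank_center in the frame of jig_home between -0.003 and 0.003 m and angle between the x axis of blank_center and the x axis of jig_home, either way round below 0.06 rad and value of joint clamp_handle above 0.6 rad), for 0.2 s.
At the end, for the whole second after the job is handed in: The undrilled plate lies at rest on the rail, its centre within 3 mm of home along the jig and in height, within 4 mm sideways, square to the jig within 0.06 rad, with the clamp handle down (below 0.15 rad) and the rubber pad pressing on the plate with more than 1 N (x of blank_center in the frame of jig_home between -0.003 and 0.003 m and y of blank_center in the frame of jig_home between -0.004 and 0.004 m and z of blank_center in the frame of jig_home between -0.003 and 0.003 m and angle between the x axis of blank_center and the x axis of jig_home, either way round below 0.06 rad and value of joint clamp_handle below 0.15 rad and contact force between clamp_pad and blank above 1 N and linear speed of blank below 0.01 m/s); the robot touches nothing.
It fails at once if the finished plate with the holes is shifted by more than 30 mm (distance of drilled from where it was at the start of the episode above 0.03 m).
It fails at once if another loose thing on the bench is shifted by more than 30 mm (distance of any of tape, coupling, footvalve, offcut, wirecoil, oiler, handdrill from where it was at the start of the episode above 0.03 m).
It also fails if it takes over 66 s, if anything falls off the work surface, if the arm or the gripper's body presses on something with over 40 N, if the wrist force passes 120 N, or if a joint passes its speed limit or range.

## Working session

There is one attempt and no reset: what is moved stays moved. The work goes in short steps, each a Python script; the robot and the scene stay as the last script left them, time stands still between calls to the robot, and variables do not carry over. Pictures are saved under pics/ and viewed, and the job is handed in when it is done.

```bash
ls; mkdir -p pics; python3 - <<'E'
from rig import bot
import cv2,numpy as np,pickle
for n in ["top","side"]:
    c=bot.read_camera(n); cv2.imwrite(f"pics/{n}0.png",c["image"]); pickle.dump(c,open(f"{n}0.pkl","wb"))
    print(n,c["fovy"],c["cx"],c["cy"],c["eye"],c["attitude"],(c["depth"]>0).mean(), [k for k in c])
s=bot.read_state(); print(s)
E
```

```text
pics
top 47.66722075205162 255.6716654338761 192.49019812803022 [ 392.85704933  -31.02600267 1622.88240426] [ 0.03142955 -0.69936327  0.7131087  -0.03713742] 0.9960581461588541 ['image', 'depth', 'fovy', 'cx', 'cy', 'eye', 'attitude']
side 52.88157692666934 257.4694394459109 186.7075897652704 [  214.42946229 -1161.99839591   845.50325286] [-0.46929517  0.87164778 -0.12988869  0.05586701] 0.99615478515625 ['image', 'depth', 'fovy', 'cx', 'cy', 'eye', 'attitude']
{'clock': 0.1, 'joint_positions': array([-1.38959203e+00,  3.00426208e-01,  1.52152438e+00, -5.82073260e-06,
        1.32069433e+00, -6.66077905e-02]), 'qvel': array([-0.00077105, -0.00128542, -0.0021413 , -0.00126832, -0.00031579,
       -0.00094384]), 'effort': array([ 5.66578074e-04, -5.44376493e+01, -3.62370336e+01, -9.53759491e-05,
        3.01772350e-03,  5.01176726e-05]), 'ee_pos': array([ 134.86334482, -533.0129741 ,  249.7699145 ]), 'tool_rot': array([ 0.55820767, -0.55771551,  0.43465067, -0.43409262]), 'ft_force': array([-0.35777035,  1.05942931, -0.52286497]), 'moment': array([0.01239857, 0.00482029, 0.02045813]), 'grip_width': 85.1060102911952}
```

View pics/top0.png

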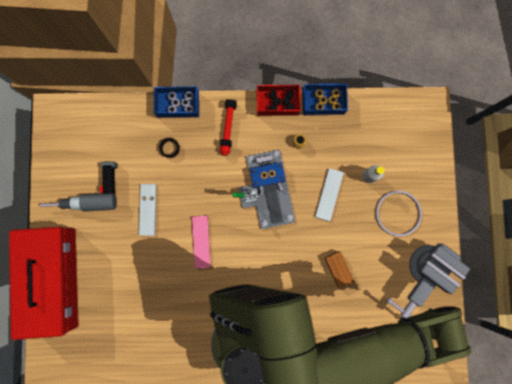

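View pics/side0.png

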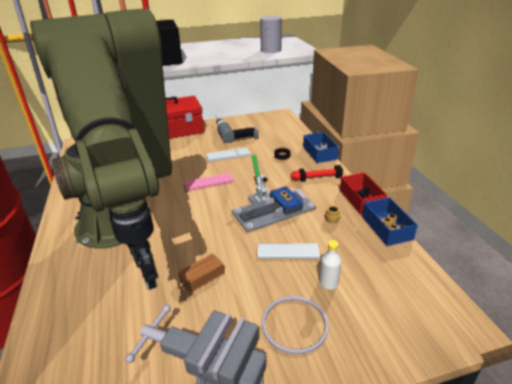

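Three plates could be taken for the blank in the top view: the bare grey plate at (330,194), the plate with two holes at (148,209), which is the finished one, and the pink look-alike at (201,241). I choose (330,194) and check it in a close crop.

```bash
cat > h.py <<'E'
import numpy as np,cv2,pickle
from scipy.spatial.transform import Rotation as R
def q2R(q): return R.from_quat([q[1],q[2],q[3],q[0]])
def foc(c): return c["image"].shape[0]/2/np.tan(np.radians(c["fovy"])/2)
def ray(c,uv):
    uv=np.atleast_2d(np.asarray(uv,float)); f=foc(c)
    d=np.c_[(uv[:,0]-c["cx"])/f,(uv[:,1]-c["cy"])/f,np.ones(len(uv))]
    return q2R(c["attitude"]).apply(d)
def onplane(c,uv,z):
    d=ray(c,uv); e=np.asarray(c["eye"]); t=(z-e[2])/d[:,2]; return e+d*t[:,None]
def cloud(c):
    h,w=c["depth"].shape; u,v=np.meshgrid(np.arange(w),np.arange(h))
    d=ray(c,np.c_[u.ravel(),v.ravel()])*c["depth"].ravel()[:,None]   # z comp =1 -> depth along axis
    return (np.asarray(c["eye"])+d).reshape(h,w,3)
def proj(c,P):
    p=q2R(c["attitude"]).inv().apply(np.atleast_2d(P)-np.asarray(c["eye"])); f=foc(c)
    return np.c_[p[:,0]/p[:,2]*f+c["cx"],p[:,1]/p[:,2]*f+c["cy"]]
E
python3 - <<'E'
from h import *
t=pickle.load(open("top0.pkl","rb")); s=pickle.load(open("side0.pkl","rb"))
a=cv2.resize(t["image"][130:240,225:385],None,fx=5,fy=5,interpolation=cv2.INTER_CUBIC); cv2.imwrite("pics/tc.png",a)
b=cv2.resize(s["image"][145:270,205:365],None,fx=4,fy=4,interpolation=cv2.INTER_CUBIC);cv2.imwrite("pics/sc.png",b)
P=cloud(t)
for uv in [(330,194),(148,209),(201,241),(300,120),(268,175),(270,205),(250,210),(243,194),(252,195)]: print(uv,P[uv[1],uv[0]].round(1))
P=cloud(s)
for uv in [(288,252),(380,290),(290,195),(255,167)]: print(uv,P[uv[1],uv[0]].round(1))
E
```

```text
(330, 194) [ 538.7 -322.8   10.4]
(148, 209) [495.5 353.7  14.6]
(201, 241) [374.  158.6  16.9]
(300, 120) [ 825.  -220.2    1.4]
(268, 175) [609.8 -91.7  44.8]
(270, 205) [501.6 -97.8  15.1]
(250, 210) [484.9 -23.3   8.1]
(243, 194) [ 5.361e+02 -2.000e-01  1.036e+02]
(252, 195) [539.9 -31.7  17.2]
(288, 252) [ 533.9 -329.6    9. ]
(380, 290) [ 730.2 -541.4   -1.3]
(290, 195) [627.3 -91.2  47.1]
(255, 167) [526.7   8.5 127.4]
```

View pics/tc.png

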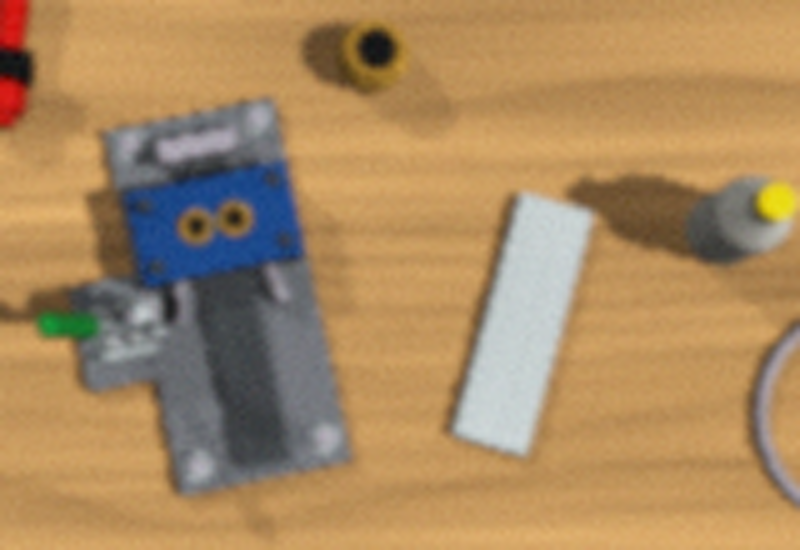

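View pics/sc.png

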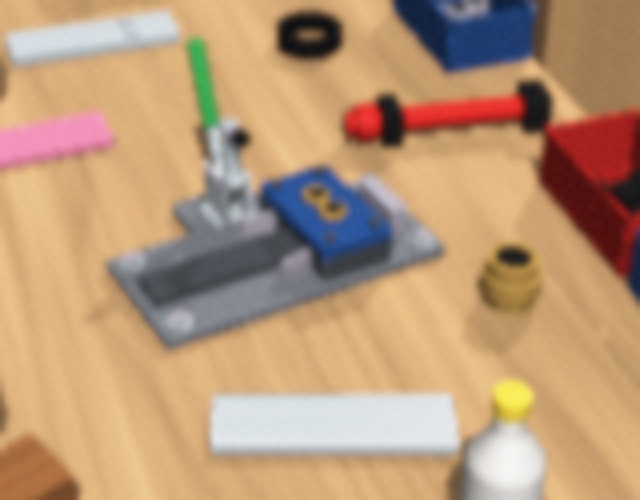

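The crop shows a bare plate with no holes to the right of the jig (top view, about (330,194)), so it is the blank. The jig is at about (268,190), with its clamp upright at (245,195). Next I measure their poses.

```bash
python3 - <<'E'
from h import *
for name,roiB,roiJ in [("top",(300,150,360,240),(225,130,310,240)),("side",(250,235,325,265),(225,170,320,235))]:
    c=pickle.load(open(name+"0.pkl","rb")); im=c["image"]; hsv=cv2.cvtColor(im,cv2.COLOR_BGR2HSV)
    def big(m,roi,n):
        k=np.zeros_like(m); x0,y0,x1,y1=roi; k[y0:y1,x0:x1]=m[y0:y1,x0:x1]
        cs,_=cv2.findContours(k,cv2.RETR_EXTERNAL,cv2.CHAIN_APPROX_NONE); return max(cs,key=cv2.contourArea)
    m=cv2.inRange(hsv,(0,0,150),(180,60,255)); cb=big(m,roiB,1)
    mj=cv2.inRange(hsv,(100,120,60),(130,255,255)); cj=big(mj,roiJ,1)
    for nm,ct,z in [("blank",cb,12),("bush",cj,47.5)]:
        W=onplane(c,ct.reshape(-1,2),z)[:,:2].astype(np.float32)
        r=cv2.minAreaRect(W); M=cv2.moments(W.reshape(-1,1,2)); 
        print(name,nm,"rect",np.round(r[0],1),np.round(r[1],1),round(r[2],2),"mom",round(M["m10"]/M["m00"],1),round(M["m01"]/M["m00"],1),"len",cv2.contourArea(W)**.5)
        mu=np.array([[M["mu20"],M["mu11"]],[M["mu11"],M["mu02"]]]); w,v=np.linalg.eigh(mu); print("  axis deg",np.degrees(np.arctan2(v[1,1],v[0,1]))%180)
    # base outline
    mg=cv2.inRange(hsv,(0,0,60),(180,70,150))|mj
    cg=big(mg,roiJ,1); W=onplane(c,cg.reshape(-1,2),12)[:,:2].astype(np.float32); r=cv2.minAreaRect(W); print(name,"base",r)
    vis=im.copy(); 
    for ct in (cb,cj,cg): cv2.drawContours(vis,[ct],-1,(0,0,255),1)
    x0,y0,x1,y1=(225,130,385,240) if name=="top" else (205,145,365,270)
    cv2.imwrite(f"pics/v_{name}.png",cv2.resize(vis[y0:y1,x0:x1],None,fx=4,fy=4,interpolation=cv2.INTER_NEAREST))
E
```

```text
top blank rect [ 537.8 -320.5] [ 57.5 192.8] 72.43 mom 537.5 -320.4 len 100.80159188235005
  axis deg 162.2498213110204
top bush rect [612.1 -88.4] [ 73.6 117.9] 11.42 mom 611.8 -88.7 len 88.44100416390401
  axis deg 100.32564088382577
top base ((558.4772338867188, -74.15330505371094), (278.3711242675781, 182.02374267578125), 10.507757186889648)
side blank rect [ 535.1 -325.3] [ 67.8 193.5] 72.35 mom 534.6 -325.3 len 113.14931886605426
  axis deg 162.26380550289036
side bush rect [ 607.2 -103.4] [ 75.2 122.7] 9.86 mom 606.7 -104.2 len 89.5903828578104
  axis deg 99.50522485408966
side base ((550.5823974609375, -71.68678283691406), (275.5315856933594, 211.66038513183594), 11.019322395324707)
```

View pics/v_top.png

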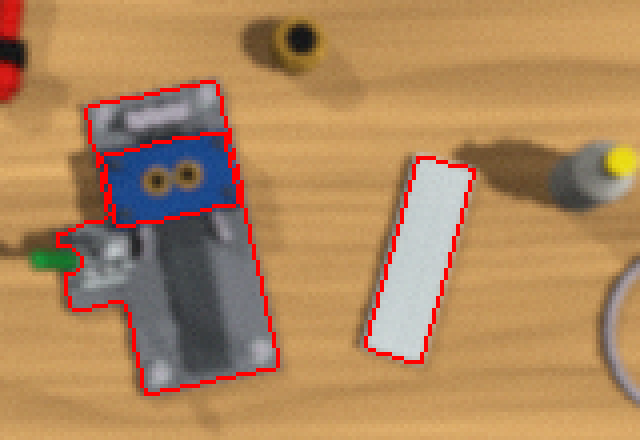

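View pics/v_side.png

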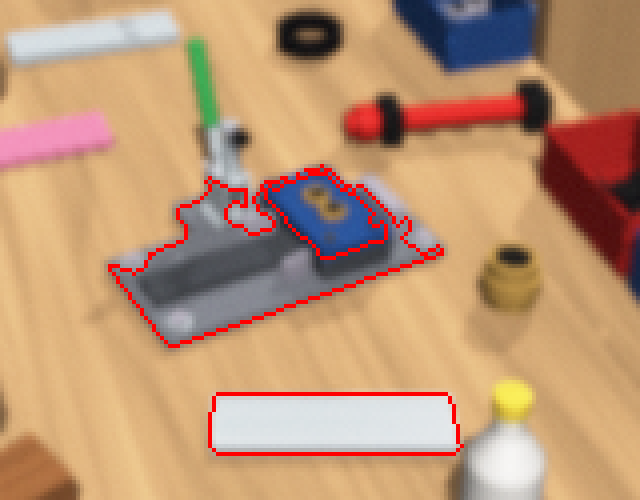

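```bash
python3 - <<'E'
from h import *
from rig import bot
print(bot.tip_reach)
c=pickle.load(open("top0.pkl","rb")); im=c["image"]; hsv=cv2.cvtColor(im,cv2.COLOR_BGR2HSV)
mj=cv2.inRange(hsv,(100,120,60),(130,255,255)); mg=cv2.inRange(hsv,(0,0,60),(180,70,150))|mj
k=np.zeros_like(mg); k[130:240,225:310]=mg[130:240,225:310]
ct=max(cv2.findContours(k,cv2.RETR_EXTERNAL,cv2.CHAIN_APPROX_NONE)[0],key=cv2.contourArea).reshape(-1,2)
W=onplane(c,ct,12)[:,:2]
yaw=np.radians(10.5); o=np.array([587.4,-93.])
for it in range(3):
    A=np.array([[np.cos(yaw),-np.sin(yaw)],[np.sin(yaw),np.cos(yaw)]]); J=(W-o)@A
    r={}
    for nm,sel,ax in [("right",(abs(J[:,1]+65)<6)&(J[:,0]<-30)&(J[:,0]>-155),0),("left",(abs(J[:,1]-65)<6)&(J[:,0]<-85)&(J[:,0]>-155),0),("near",(abs(J[:,0]+165)<6)&(abs(J[:,1])<55),1),("far",(abs(J[:,0]-115)<6)&(abs(J[:,1])<55),1)]:
        p=np.polyfit(J[sel,ax],J[sel,1-ax],1); r[nm]=(p[0],J[sel,1-ax].mean(),sel.sum())
    print({k:(round(v[0],4),round(v[1],2),v[2]) for k,v in r.items()})
    dyaw=(r["right"][0]*2-r["near"][0]-r["far"][0])/4
    d=np.array([(r["near"][1]+r["far"][1]+50)/2,(r["right"][1]+r["left"][1])/2]); o=o+A@d; yaw+=dyaw
    print(o,np.degrees(yaw))
A=np.array([[np.cos(yaw),-np.sin(yaw)],[np.sin(yaw),np.cos(yaw)]])
cb=np.array([611.8,-88.7]); print("bush in jig",(cb-o)@A)
# green handle points in depth
for n in("top","side"):
    c=pickle.load(open(n+"0.pkl","rb")); hsv=cv2.cvtColor(c["image"],cv2.COLOR_BGR2HSV); g=cv2.inRange(hsv,(45,100,40),(80,255,255))
    v,u=np.nonzero(g); s=(u>215)&(u<275)&(v>140)&(v<215); P=cloud(c)[v[s],u[s]]
    Pj=np.c_[(P[:,:2]-o)@A,P[:,2]]; i=np.argsort(Pj[:,2]); print(n,s.sum(),Pj[i][::max(1,len(i)//8)].round(0).tolist())
np.savez("jig.npz",o=o,yaw=yaw)
E
```

```text
19.0
{'right': (np.float64(0.0119), np.float64(-65.01), np.int64(33)), 'left': (np.float64(-0.0124), np.float64(61.55), np.int64(19)), 'near': (np.float64(-0.0067), np.float64(-162.44), np.int64(29)), 'far': (np.float64(-0.0023), np.float64(112.48), np.int64(29))}
[587.73163871 -94.6970642 ] 10.967951739881581
{'right': (np.float64(0.0037), np.float64(-62.52), np.int64(33)), 'left': (np.float64(-0.0205), np.float64(64.26), np.int64(19)), 'near': (np.float64(0.0043), np.float64(-162.46), np.int64(29)), 'far': (np.float64(0.0059), np.float64(112.47), np.int64(29))}
[587.56892621 -93.84232182] 10.928121404952675
{'right': (np.float64(0.0044), np.float64(-63.45), np.int64(33)), 'left': (np.float64(-0.0198), np.float64(63.31), np.int64(19)), 'near': (np.float64(0.0036), np.float64(-162.47), np.int64(29)), 'far': (np.float64(0.0052), np.float64(112.47), np.int64(29))}
[587.58330687 -93.914972  ] 10.928083547045492
bush in jig [24.76618275  0.52948178]
top 50 [[-8.0, 134.0, -7.0], [-33.0, 102.0, 104.0], [-40.0, 107.0, 119.0], [-40.0, 113.0, 130.0], [-40.0, 117.0, 141.0], [-33.0, 122.0, 152.0], [-41.0, 123.0, 161.0], [-36.0, 132.0, 169.0], [-29.0, 134.0, 172.0]]
side 80 [[-34.0, 102.0, 96.0], [-33.0, 103.0, 109.0], [-37.0, 104.0, 118.0], [-36.0, 114.0, 125.0], [-29.0, 118.0, 134.0], [-39.0, 123.0, 143.0], [-41.0, 125.0, 151.0], [-32.0, 126.0, 160.0]]
```

The jig fit is consistent: origin (587.5, -93.9), yaw 10.9°, and the bush plate agrees to 0.5 mm. The handle angle is about 1.2 rad. Next I move above the blank's near end and find the bench by touch with the fingers open.

```bash
cat >> h.py <<'E'
o=np.array([587.55,-93.9]); YAW=np.radians(10.9)
def ori(yaw,flip=0):
    x=np.array([-np.sin(yaw),np.cos(yaw),0])*(-1 if flip else 1); y=np.array([0,0,-1.]); z=np.cross(x,y)
    q=R.from_matrix(np.c_[x,y,z]).as_quat(); return [q[3],q[0],q[1],q[2]]
def J(x,y,z):
    c,s=np.cos(YAW),np.sin(YAW); return [o[0]+c*x-s*y,o[1]+s*x+c*y,z]
def toJ(p):
    c,s=np.cos(YAW),np.sin(YAW); d=np.asarray(p)[:2]-o; return np.array([c*d[0]+s*d[1],-s*d[0]+c*d[1],p[2]])
BY=np.radians(-17.75); BC=np.array([537.6,-320.4])
def B(l,z): return [BC[0]+l*np.cos(BY),BC[1]+l*np.sin(BY),z]
E
python3 - <<'E'
from h import *; from rig import bot
for f in (0,1):
    print(f,bot.ik(B(-75,80),ori(BY,f)),bot.ik(J(-215,0,80),ori(YAW,f)),bot.ik(J(-92,0,60),ori(YAW,f)),bot.ik(J(-35,190,60),ori(YAW+np.pi/2,f)),bot.ik(J(-35,190,60),ori(YAW,f)))
E
```

```text
0 [-0.63430302  0.50596199  1.66488539  0.          0.97074527 -1.8953034 ] [-4.34983235e-01  2.19653561e-01  2.08279664e+00 -4.44089210e-16
  8.39142457e-01 -2.19602045e+00] [-2.92107703e-01  4.59819519e-01  1.79830124e+00 -4.44089210e-16
  8.83471891e-01 -2.05314492e+00] None [ 9.50011556e-02  4.86156720e-01  1.75617923e+00 -4.44089210e-16
  8.99256702e-01 -1.66603606e+00]
1 [-6.34303017e-01  5.05961993e-01  1.66488539e+00 -4.44089210e-16
  9.70745275e-01  1.24628925e+00] [-4.34983235e-01  2.19653561e-01  2.08279664e+00 -4.44089210e-16
  8.39142457e-01  9.45572203e-01] [-2.92107703e-01  4.59819519e-01  1.79830124e+00 -4.44089210e-16
  8.83471891e-01  1.08844774e+00] [ 9.50011556e-02  4.86156720e-01  1.75617923e+00 -4.44089210e-16
  8.99256702e-01 -9.52397328e-02] [ 9.50011556e-02  4.86156720e-01  1.75617923e+00 -4.44089210e-16
  8.99256702e-01  1.47555659e+00]
```

```bash
python3 - <<'E'
from h import *; from rig import bot
bot.move_to(B(-75,80),ori(BY,1))
bot.servo_line(B(-75,28),speed=120)
hit=bot.servo_line(B(-75,7),speed=20,until_force=6)
s=bot.read_state(); print(hit,s["ee_pos"],s["ft_force"],s["clock"],s["grip_width"])
for n in ("top","side"):
    c=bot.read_camera(n); cv2.imwrite(f"pics/{n}1.png",c["image"])
    x0,y0,x1,y1=(290,140,390,230) if n=="top" else (200,170,360,290)
    cv2.imwrite(f"pics/{n}1c.png",cv2.resize(c["image"][y0:y1,x0:x1],None,fx=4,fy=4,interpolation=cv2.INTER_CUBIC))
E
```

```text
False [ 466.22385437 -297.57701057    7.13542545] [ 0.07474729 -0.70564     0.22265398] 3.5 85.12978919877793
```

View pics/side1c.png

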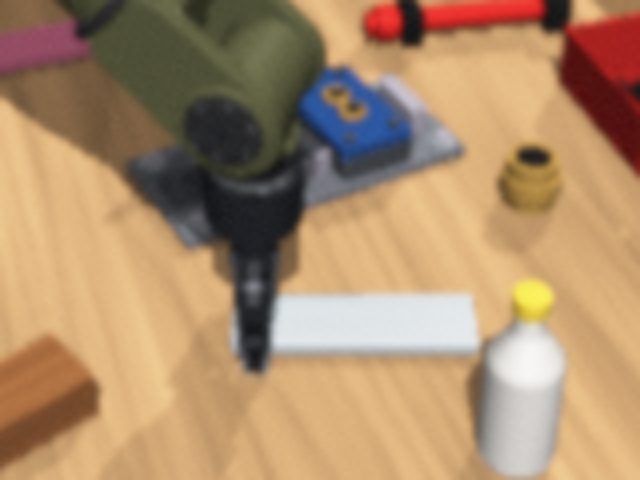

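The open fingers reached TCP z = 7 without touching the bench, so the 19 mm reach is for shut fingers. The side view shows the fingers straddling the plate's near end, at about (255,260) in the full frame. I grip at z = 17.

```bash
python3 - <<'E'
from h import *; from rig import bot
bot.servo_line(B(-75,17),speed=60)
bot.move_gripper(50,grip_force=80)
s=bot.read_state(); print(s["ee_pos"],s["ft_force"],s["clock"],s["grip_width"])
bot.servo_line(B(-75,90),speed=120)
s=bot.read_state(); print(s["ee_pos"],s["ft_force"],s["moment"],s["clock"],s["grip_width"])
bot.move_to(J(-215,0,75),ori(YAW,1))
s=bot.read_state(); print(toJ(s["ee_pos"]),s["ft_force"],s["moment"],s["clock"],s["grip_width"])
for n in ("top","side"):
    c=bot.read_camera(n); cv2.imwrite(f"pics/{n}2.png",c["image"]); pickle.dump(c,open(f"{n}2.pkl","wb"))
    x0,y0,x1,y1=(220,130,340,260) if n=="top" else (190,140,350,270)
    cv2.imwrite(f"pics/{n}2c.png",cv2.resize(c["image"][y0:y1,x0:x1],None,fx=4,fy=4,interpolation=cv2.INTER_CUBIC))
E
```

```text
[ 466.25925246 -297.60509641   17.48264865] [-3.10806782  1.55076991  8.49486448] 4.3333 53.40211728230041
[ 465.71677351 -297.24211562   89.09702095] [-0.12732713  0.31706076 -4.97932964] [ 0.08645181  0.24919711 -0.03405479] 5.0917 53.66107594979351
[-2.14685361e+02 -1.75810525e-01  7.50296812e+01] [-0.17005214 -0.17738464 -3.39752845] [-0.10080498  0.26601232  0.02191153] 5.8667 53.85049749175526
```

View pics/side2c.png

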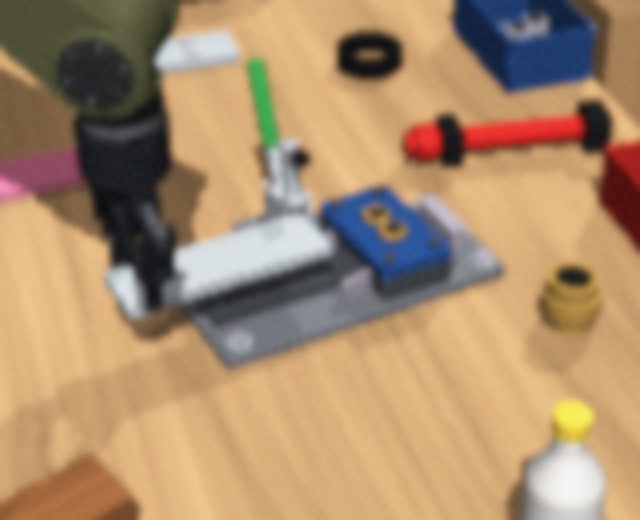

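View pics/top2c.png

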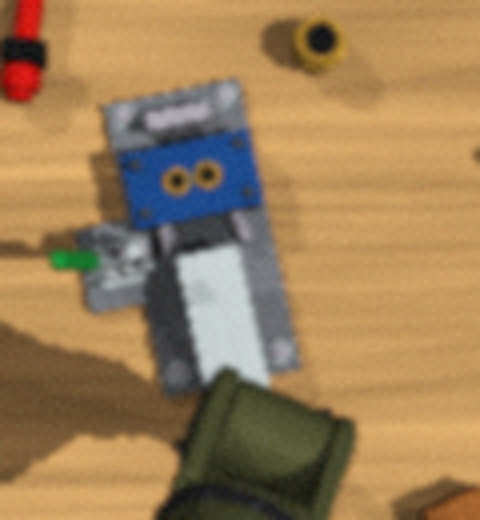

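The plate is held level over the rail, with its front end short of the flares (top view about (273,193)). I check its line against the jig's.

```bash
cat > plate.py <<'E'
from h import *
def plate(c,roi,z,lo=150):
    hsv=cv2.cvtColor(c["image"],cv2.COLOR_BGR2HSV); m=cv2.inRange(hsv,(0,0,lo),(180,60,255))
    k=np.zeros_like(m); x0,y0,x1,y1=roi; k[y0:y1,x0:x1]=m[y0:y1,x0:x1]
    ct=max(cv2.findContours(k,cv2.RETR_EXTERNAL,cv2.CHAIN_APPROX_NONE)[0],key=cv2.contourArea).reshape(-1,2)
    Wd=onplane(c,ct,z); return np.array([toJ(p) for p in Wd]),ct,k
E
python3 - <<'E'
from plate import *
c=pickle.load(open("top2.pkl","rb"))
Jp,ct,k=plate(c,(255,185,300,230),70,130)
P=cloud(c); v,u=np.nonzero(cv2.erode(k,np.ones((5,5)))); Q=np.array([toJ(p) for p in P[v,u]]); pz=np.polyfit(Q[:,0],Q[:,2],1); print("z(x)",pz,np.polyval(pz,[-160,-60]))
f=Jp[:,0].max(); print("front",f)
for sgn in(1,-1):
    s=(Jp[:,1]*sgn>18)&(Jp[:,0]<f-8)&(Jp[:,0]>f-75); p=np.polyfit(Jp[s,0],Jp[s,1],1); print(sgn,s.sum(),p[0],np.polyval(p,f-40))
E
```

```text
z(x) [-1.77920065e-02  6.58983350e+01] [68.74505605 66.9658554 ]
front -42.85415322392139
1 18 0.010219447282837746 27.688203476537915
-1 35 -0.23994562182153414 -38.58993153250958
```

```bash
python3 - <<'E'
from plate import *
c=pickle.load(open("top2.pkl","rb"))
for lo in (160,175,185):
    Jp,ct,k=plate(c,(255,185,300,225),69,lo)
    f=Jp[:,0].max()
    for sgn in(1,-1):
        s=(Jp[:,1]*sgn>18)&(Jp[:,0]<f-8)&(Jp[:,0]>f-75); p=np.polyfit(Jp[s,0],Jp[s,1],1); print(lo,f,sgn,s.sum(),p[0],np.polyval(p,f-40))
E
```

```text
160 -45.34175284452778 1 18 0.0022960726982285875 26.836299085049525
160 -45.34175284452778 -1 18 -0.00987918415558537 -26.724063067817355
175 -46.08861730924223 1 18 0.006287617404263871 25.868735395733744
175 -46.08861730924223 -1 18 0.013876820965703094 -24.726144921338715
185 -46.29559155666706 1 18 0.010897824226308847 24.320755172695286
185 -46.29559155666706 -1 18 0.006091030140362127 -23.960862944260132
```

The plate is centred within about 0.5 mm and square within about 0.5°. I lower it onto the rail.

```bash
python3 - <<'E'
from h import *; from rig import bot
bot.servo_line(J(-215,0,45),speed=100)
hit=bot.servo_line(J(-215,0,34.5),speed=20,until_force=5)
s=bot.read_state(); p=toJ(s["ee_pos"]); print(hit,p,s["ft_force"],s["moment"],s["clock"])
E
```

```text
True [-2.14872617e+02 -1.97350883e-01  3.65428725e+01] [ 0.13956691 -1.30665062  4.04226331] [-0.06553021 -0.27473257 -0.03381099] 6.8667
```

```bash
python3 - <<'E'
from h import *; from rig import bot
h1=bot.servo_line(J(-175,0,36.8),speed=50,until_force=25)
s=bot.read_state(); print(h1,toJ(s["ee_pos"]),s["ft_force"],s["moment"],s["clock"])
if not h1:
    h2=bot.servo_line(J(-100,0,36.8),speed=50,until_force=25)
    s=bot.read_state(); print(h2,toJ(s["ee_pos"]),s["ft_force"],s["moment"],s["clock"])
    if not h2:
        h3=bot.servo_line(J(-84,0,36.8),speed=25,until_force=25)
        s=bot.read_state(); print(h3,toJ(s["ee_pos"]),s["ft_force"],s["moment"],s["clock"])
for n in ("top","side"):
    c=bot.read_camera(n); cv2.imwrite(f"pics/{n}3.png",c["image"]); pickle.dump(c,open(f"{n}3.pkl","wb"))
    x0,y0,x1,y1=(220,130,340,260) if n=="top" else (190,140,350,270)
    cv2.imwrite(f"pics/{n}3c.png",cv2.resize(c["image"][y0:y1,x0:x1],None,fx=4,fy=4,interpolation=cv2.INTER_CUBIC))
E
```

```text
False [-1.75622111e+02 -1.19070380e-01  3.71650523e+01] [-10.58750661  -3.90462275  14.0744932 ] [-0.64421588  1.58139257 -0.41769059] 7.825
False [-100.97756997   -0.34069454   37.44455652] [-14.36728003  -5.4631402   19.30546558] [-0.93707171  2.42124468 -0.30472304] 9.475
True [-92.15734424  -0.34305151  37.47178115] [-5.92933924 -0.66436708 10.91114378] [-0.46186638  0.85981329 -0.31307416] 9.9417
```

View pics/side3c.png

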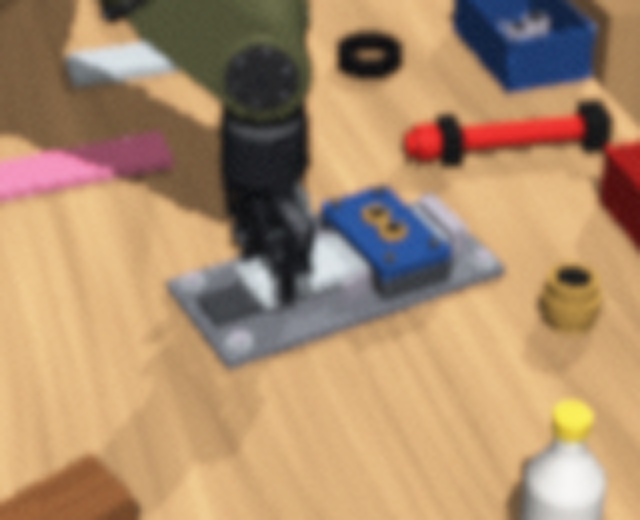

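View pics/top3c.png

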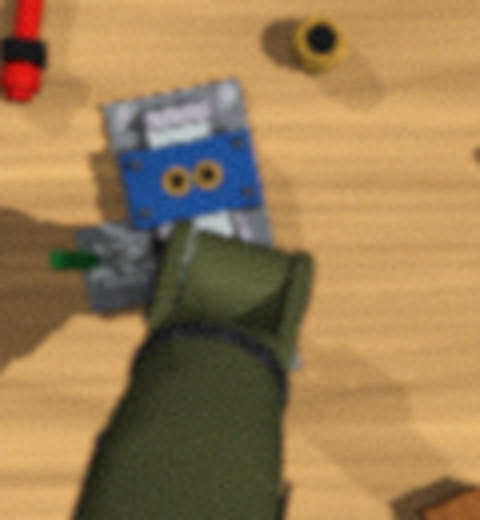

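The slide ended on a force jump at TCP jig x = -92.2, and home was predicted at -92. The top view shows the plate's far end against the stop at about (265,163). I release, back off, look, then push lightly on the near end with shut fingers.

```bash
python3 - <<'E'
from h import *; from rig import bot
bot.move_gripper(85); bot.servo_line(J(-92,0,90),speed=120)
bot.servo_line(J(-160,0,90),speed=150)
bot.move_gripper(0,grip_force=40)
bot.servo_line(J(-160,0,43),speed=100)
bot.servo_line(J(-132,0,43),speed=80)
h=bot.servo_line(J(-114,0,43),speed=15,until_force=15)
s=bot.read_state(); print(h,toJ(s["ee_pos"]),s["ft_force"],s["clock"])
bot.servo_line(J(-150,0,43),speed=80); bot.servo_line(J(-200,0,200),speed=200)
for n in ("top","side"):
    c=bot.read_camera(n); cv2.imwrite(f"pics/{n}4.png",c["image"]); pickle.dump(c,open(f"{n}4.pkl","wb"))
    x0,y0,x1,y1=(220,130,340,260) if n=="top" else (190,140,350,270)
    cv2.imwrite(f"pics/{n}4c.png",cv2.resize(c["image"][y0:y1,x0:x1],None,fx=4,fy=4,interpolation=cv2.INTER_CUBIC))
print(bot.read_state()["clock"])
E
```

```text
True [-122.14312494    0.23411748   42.51974491] [-0.64882695 -0.63544728  1.40229628] 14.2917
15.8667
```

View pics/side4c.png

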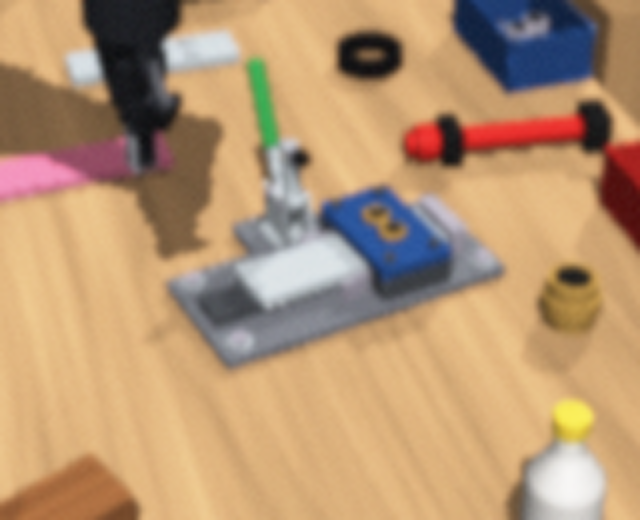

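View pics/top4c.png

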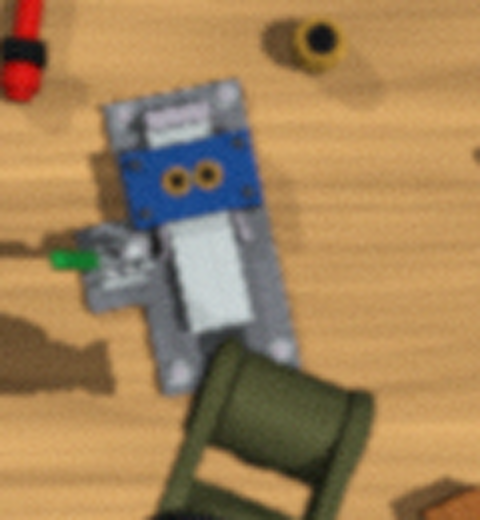

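The plate lies on the rail under the bush plate, with its near end at about (275,212) in the top view. I measure how far its position is off home.

```bash
python3 - <<'E'
from plate import *
c=pickle.load(open("top4.pkl","rb"))
for lo in (150,165,180):
    Jp,ct,k=plate(c,(258,183,285,216),32,lo)
    n=Jp[:,0].min(); s=(Jp[:,0]<n+4)&(abs(Jp[:,1])<18); pn=np.polyfit(Jp[s,1],Jp[s,0],1); print(lo,"near",pn)
    for sgn in(1,-1):
        s=(Jp[:,1]*sgn>18)&(Jp[:,0]>n+8)&(Jp[:,0]<n+75); p=np.polyfit(Jp[s,0],Jp[s,1],1); print(sgn,s.sum(),p[0],np.polyval(p,-65))
P=cloud(c); v,u=np.nonzero(cv2.erode(k,np.ones((5,5)))); Q=np.array([toJ(p) for p in P[v,u]]); print("z",np.median(Q[:,2]),np.polyfit(Q[:,0],Q[:,2],1)[0])
c=pickle.load(open("side4.pkl","rb")); hsv=cv2.cvtColor(c["image"],cv2.COLOR_BGR2HSV); g=cv2.inRange(hsv,(45,100,40),(80,255,255))
v,u=np.nonzero(g); s=(u>240)&(u<275)&(v>145)&(v<185); Q=np.array([toJ(p) for p in cloud(c)[v[s],u[s]]]); print("handle",np.arctan2(Q[:,2]-54,Q[:,1]-88).mean(),Q.max(0),np.median(Q[:,0]))
E
```

```text
150 near [ 4.27142454e-02 -1.09471600e+02]
1 18 0.030593693080416984 25.97399283813578
-1 18 0.013852605686278913 -27.964544225708302
165 near [-2.18396677e-02 -1.09096261e+02]
1 18 0.045091750276642945 25.063259472693108
-1 18 -0.009646122676674532 -26.091803702698176
180 near [-2.18499414e-02 -1.06718597e+02]
1 18 0.05191348512830717 23.546144843185353
-1 17 0.011408113789557806 -25.25106181035447
z 31.799376517785504 0.0008588436937454816
handle 1.2531229224278149 [-28.11076095 134.0275244  170.09306253] -38.695138398681124
```

The near end is at the expected place: measured -109.5, with the same ~2.5 mm edge bias as the jig's own base edge, which gives -112. Sideways it is about -0.7 mm off, its yaw is about 0.02 rad and its top is at z 31.8. The handle is still open at about 1.25 rad. Next I close the clamp along an arc about its pivot.

```bash
python3 - <<'E'
from h import *; from rig import bot
q=ori(YAW+np.pi/2,1)
def pt(a,r=105,h=7):
    y=88+r*np.cos(a)-h*np.sin(a); z=54+r*np.sin(a)+h*np.cos(a); return J(-35,y-11,z+19)
p0=pt(1.45)
bot.move_to([p0[0],p0[1],250],q)
bot.servo_line(p0,speed=120)
for a in (1.2,1.0,0.8,0.6,0.4,0.2,0.06):
    h=bot.servo_line(pt(a),speed=90,until_force=30)
    s=bot.read_state(); print(a,h,toJ(s["ee_pos"]).round(1),s["ft_force"].round(1),round(s["clock"],2))
    if h: break
E
```

```text
1.2 False [-34.9 109.1 173.5] [0.9 0.7 0.5] 18.22
1.0 False [-35.1 128.2 164.9] [-1.   0.1  0.3] 18.6
0.8 False [-35.2 145.4 152.9] [0.1 0.6 0.4] 18.98
0.6 False [-35.2 159.9 137.8] [ 0.5  0.4 -0.1] 19.37
0.4 False [-35.2 171.1 120.1] [-0.  -0.3 -0.1] 19.75
0.2 False [-35.2 178.5 100.6] [0.2 0.9 0.2] 20.13
0.06 False [-35.2 181.4  86.1] [ 0.   0.9 -0.4] 20.45
```

The forces stayed near zero, where about 5 N was expected. I look before pressing further.

```bash
python3 - <<'E'
from h import *; from rig import bot
for n in ("top","side"):
    c=bot.read_camera(n); cv2.imwrite(f"pics/{n}5.png",c["image"]); pickle.dump(c,open(f"{n}5.pkl","wb"))
    x0,y0,x1,y1=(200,130,340,260) if n=="top" else (190,120,350,250)
    cv2.imwrite(f"pics/{n}5c.png",cv2.resize(c["image"][y0:y1,x0:x1],None,fx=4,fy=4,interpolation=cv2.INTER_CUBIC))
s=bot.read_state(); print(s["grip_width"],s["ft_force"])
E
```

```text
0.09887842083408564 [0.13431547 0.58247555 0.03116521]
```

View pics/side5c.png

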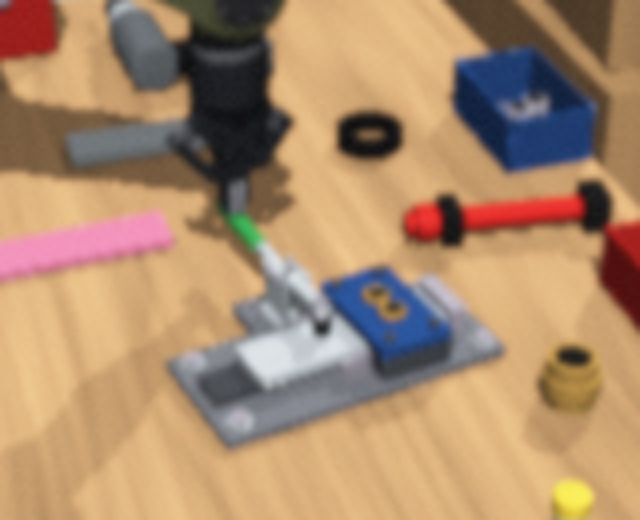

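View pics/top5c.png

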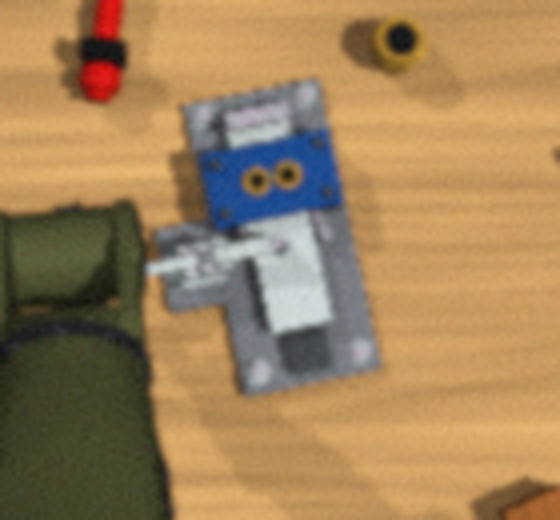

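The handle has followed the fingers. It is nearly level and the arm is down across the plate (side view, pad at about (270,202)). I finish with a gentle downward press.

```bash
python3 - <<'E'
from h import *; from rig import bot
h=bot.servo_line(J(-35,182,72),speed=15,until_force=20)
s=bot.read_state(); print(h,toJ(s["ee_pos"]).round(1),s["ft_force"].round(1),round(s["clock"],2))
bot.dwell(0.2)
bot.servo_line(J(-35,182,250),speed=150)
bot.move_to(J(-230,40,260),ori(YAW+np.pi/2,1)); bot.dwell(0.5)
for n in ("top","side"):
    c=bot.read_camera(n); cv2.imwrite(f"pics/{n}6.png",c["image"]); pickle.dump(c,open(f"{n}6.pkl","wb"))
    x0,y0,x1,y1=(200,130,340,260) if n=="top" else (190,120,350,250)
    cv2.imwrite(f"pics/{n}6c.png",cv2.resize(c["image"][y0:y1,x0:x1],None,fx=4,fy=4,interpolation=cv2.INTER_CUBIC))
s=bot.read_state(); print(s["clock"],s["ft_force"])
E
```

```text
True [-34.8 182.   78. ] [-3.8  0.6 10.3] 21.2
24.2583 [-0.44430387  0.21070919  0.26509115]
```

View pics/side6c.png

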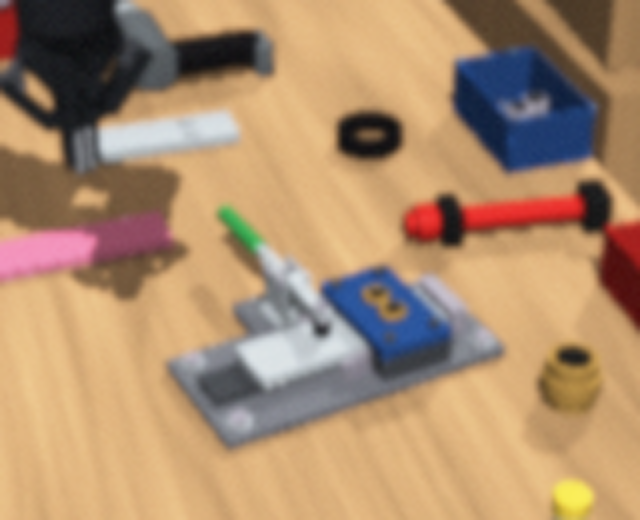

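View pics/top6c.png

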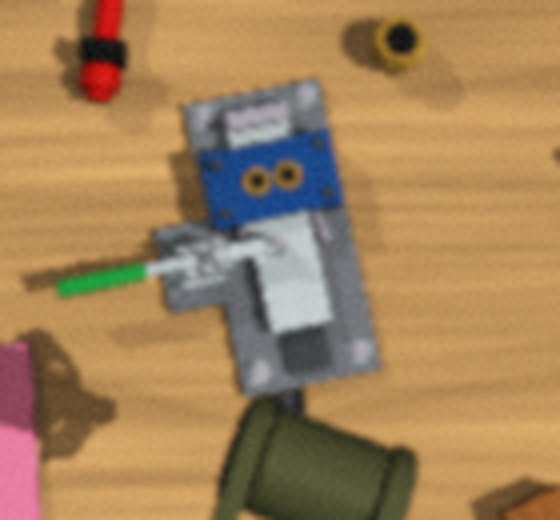

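```bash
python3 - <<'E'
from plate import *
c=pickle.load(open("top6.pkl","rb"))
Jp,ct,k=plate(c,(258,194,285,216),32,150)
n=Jp[:,0].min(); s=(Jp[:,0]<n+4)&(abs(Jp[:,1])<18); print("near",np.polyfit(Jp[s,1],Jp[s,0],1))
s=(Jp[:,0]>n+8)&(Jp[:,0]<-70); print("y",Jp[s&(Jp[:,1]>15),1].mean(),Jp[s&(Jp[:,1]<-15),1].mean(), "x slopes",[np.polyfit(Jp[q,0],Jp[q,1],1)[0] for q in (s&(Jp[:,1]>15),s&(Jp[:,1]<-15))])
for nm in("top","side"):
    c=pickle.load(open(nm+"6.pkl","rb")); hsv=cv2.cvtColor(c["image"],cv2.COLOR_BGR2HSV); g=cv2.inRange(hsv,(45,100,40),(80,255,255))
    v,u=np.nonzero(g); s=(u>205)&(u<262)&(v>165)&(v<210); Q=np.array([toJ(p) for p in cloud(c)[v[s],u[s]]]); Q=Q[Q[:,2]>40]
    print(nm,len(Q),"handle slope",np.polyfit(Q[:,1],Q[:,2],1)[0],"median z",np.median(Q[:,2]),"y range",Q[:,1].min(),Q[:,1].max())
# bystanders: change between first and last picture
a=cv2.imread("pics/top0.png").astype(int);b=cv2.imread("pics/top6.png").astype(int)
for nm,(x0,y0,x1,y1) in dict(drilled=(132,178,165,240),tape=(152,130,185,162),coupling=(288,130,312,152),valve=(212,95,242,158),wire=(370,185,425,240),oiler=(360,160,390,185),drill=(35,155,120,215),offcut=(322,245,360,292)).items(): print(nm,abs(a-b)[y0:y1,x0:x1].mean().round(1),end="; ")
E
```

```text
near [ 4.27087343e-02 -1.09873387e+02]
y 26.108599853719504 -28.088027932954486 x slopes [np.float64(0.018854915038605178), np.float64(0.04680110138115)]
top 97 handle slope -0.035208870227121734 median z 58.484570261014596 y range 131.61786353286624 209.90974395561918
side 48 handle slope -0.017728100570018675 median z 56.61842239856776 y range 132.24362885653198 205.09446180757826
drilled 10.9; tape 3.1; coupling 3.0; valve 3.3; wire 3.1; oiler 3.1; drill 3.1; offcut 12.8;
```

View pics/top6.png

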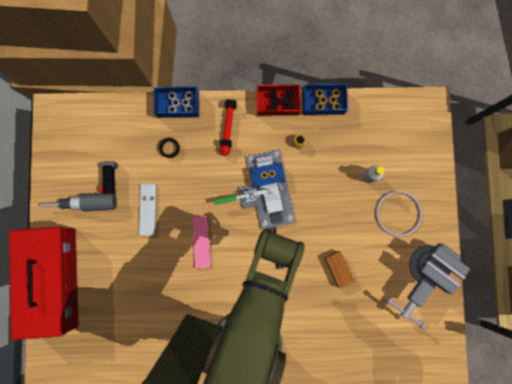

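The handle is level (slope about -0.02 to -0.035), the plate's near end has not moved, and the bystanders are where they were in the top view. The changes in the drilled and offcut crops look like arm shadow. The arm is clear of everything, so I hand in.

```bash
python3 -c "
from rig import bot
bot.finish_job(); print(bot.read_state()['clock'])"
```

```text
the job is handed in; nothing more can be done
the job is handed in; nothing more can be done
```

I loaded the undrilled plate into the jig, pushed it home against the end stop, closed the toggle clamp and handed the job in at about 24 s. I gripped the plate near its end, laid it on the rail, and slid it under the bush plate until the force jumped. I then released it, pushed lightly on its near end with shut fingers to seat it, and pushed the clamp handle down.

**Plate position:** The force jump on the slide came at jig x = -92.2, where I expected -92. The plate's near end measured -109.9, which is about -112 (home) after the roughly 2.5 mm edge bias I also saw on the jig's own base. Sideways it is within about 1 mm, and before clamping its top read z 31.8 where 32 is nominal.

**Clamp:** The handle read 1.25 rad with the plate already seated. It now measures level (about -0.02 to -0.035 rad), with the arm down across the plate. I could not measure the pad force itself.

**Checks that disagreed:**
- The plate's yaw estimates scattered from about -0.04 to +0.05 rad with mixed signs. I took this as pixel noise, since the slot limits how far the plate can turn.
- The force reading stayed near zero during most of the clamp push, though the camera showed the handle following the fingers.
- The picture-difference check was higher at the finished plate (10.9) and the offcut (12.8) than elsewhere (about 3). I put this down to the arm's shadow; by eye, neither has moved in the top view.

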